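# Balance the camera boom bar on its rocking stand

## Task

Find the balance point of the aluminium boom bar by lifting it at trial points until it hangs without tipping, then lay that point gently over the middle of the rocking cradle on the stand and let go, so that the bar rests in both saddles, level and still, by itself. The cradle must never tip over towards its stop, so find the balance before you let go; leave the small things on the desk where they are.

Things in the scene. Friction and masses are not known exactly. Their poses are not given: they have to be found in the camera images.
- boom_bar: Straight aluminium bar with black end caps, 280 mm long (x), 24 mm wide (y), 30 mm high (z), lying flat; a 12 mm steel stub stands out of its +x end. Origin: centre of the underside, midway along. It holds a hidden ballast that does not shift: it weighs 0.5 to 0.62 kg in all and balances at a point 15 to 65 mm from its middle, never at the middle.
- stand: Fixed stand: dark round foot of 90 mm diameter, slim column and clevis (20 mm wide), up to 95 mm high, that carries the black rocking cradle. Origin: centre of the foot's underside, on the desk. Its x axis is the horizontal direction in which a bar lies in the cradle; its y axis is the direction of the pivot pin.
- cradle (a joint): Tilt of the cradle in rad: 0 level, positive = its +x side down; stops at +-0.21. Pivot 88 mm above the desk over the stand's origin. Slight friction in the pivot (0.030 N m) holds the empty cradle at any tilt, and holds a bar whose balance point lies within about 4 mm of the pivot along the bar; otherwise bar and cradle tip.
- cradle_seat (a point): Midway between the two saddles, level with their floors (98 mm above the desk when level; axes as the cradle's, x along the bar's place). Saddles: 43 mm either side along x, 14 mm long, 28 mm wide inside; walls rise 12 mm, then flare to 19 mm above the floor. Between them 72 mm are free for fingers beside a 12 mm wide beam, 3 mm below the floors; at its middle the clevis, 20 mm wide, 3 mm below.
- coin_tin: Round grey clip tin, 64 mm across, 21 mm high; a bystander. Origin: centre of its underside.
- lens_cap: Flat black lens cap, 62 mm across, 8 mm thick; a bystander. Origin: centre of its underside.
- tape_roll: Roll of tape lying flat, 51 mm across, 18 mm high; a bystander. Origin: centre of its underside.
- eraser: Eraser in a card sleeve, 21x44x13 mm; a bystander. Origin: centre of its underside.

How it is judged:
On the way:
1. the bar is lifted clear of the desk without tipping (underside at least 25 mm up at the middle, within 0.12 rad of level) (height (world z) of boom_bar above 0.025 m and angle between boom_bar's own z axis and vertical below 0.12 rad), for 0.3 s.
At the end, for the whole second after the job is handed in: The bar rests in both saddles of the cradle (underside within 4 mm of the saddle floors, within 5 mm across, within 100 mm along), in line with it within 0.06 rad, cradle within 0.07 rad of level and bar within 0.08 rad, at rest and let go (z of boom_bar in the frame of cradle_seat between -0.004 and 0.004 m and y of boom_bar in the frame of cradle_seat between -0.005 and 0.005 m and x of boom_bar in the frame of cradle_seat between -0.1 and 0.1 m and angle between the x axis of boom_bar and the x axis of cradle_seat, either way round below 0.06 rad and value of joint cradle between -0.07 and 0.07 rad and angle between boom_bar's own z axis and vertical below 0.08 rad and linear speed of boom_bar below 0.02 m/s and angular speed of boom_bar below 0.03 rad/s); the robot touches nothing.
It fails at once if the cradle tips more than 0.15 rad, towards its stop (value of joint cradle above 0.15 rad or value of joint cradle below -0.15 rad).
It fails at once if the bar is pressed or dropped on the stand with more than 40 N (contact force between boom_bar and stand above 40 N).
It fails at once if one of the small things on the desk is moved more than 30 mm (distance of any of coin_tin, lens_cap, tape_roll, eraser from where it was at the start of the episode above 0.03 m).
It also fails if it takes over 64 s, if anything falls off the work surface, if the arm or the gripper's body presses on something with over 40 N, if the wrist force passes 120 N, or if a joint passes its speed limit or range.

## Robot

A 6-joint arm with a two-finger parallel gripper is mounted at the origin on a cart in front of the work surface, level with it; the furniture and walls round the work are solid. World frame = base frame: x ahead of the robot, y to its left, z up, the work surface at z = 0. Lengths are in m, angles in rad, forces in N, time in s.
With the tool pointing down it reaches from about 0.35 to 0.875 m from the base axis. Payload 4.2 kg.
Tool frame: the origin (TCP) lies at the very end of the fingers, on their centre line; the grasp point (between the pads) lies 19 mm behind it (grip_point_offset is the z of the grasp point in the tool frame, in m); z points along the fingers, y is the line along which they close (so a half turn about z gives the same grasp; the last joint's range is limited). The gripper opens to 85 mm and grips with 20 to 120 N. Pads are 22 mm wide; open, the fingers measure 114 mm over their backs; the gripper's body (76 mm by 85 mm) begins 54 mm behind the grasp point. The pads swing forward as they close: fully open they stand 13 mm farther back than shut.
Start: joints at [1.524, 0.385, 0.008, 0, -1.194, -0.259], TCP at [0.188, 0.596, 0.193] pointing down, gripper open.
Joint ranges: [-3.14, 3.14], [-1.21, 2.06], [-1.07, 1.41], [-3.16, 2.05], [-2.99, -0.16], [-3.1, 3.1]. Speed limits (rad/s): [2.79, 2.79, 3.14, 3.14, 3.14, 3.14].

## Interface

Orientations are given as a 3x3 rotation matrix whose columns are the frame's x, y, z axes.
In Python, from bench import get_obs, camera, sign_off, grip_point_offset gives the robot as it stands. The module is installed in compiled form; this text tells all that it offers.
- The arm moves only by the tool send_rows, never from a script. Its argument "deltas" is one flat list of numbers, 5 for each row, row after row: the shift along the tool's x, y, z in mm, then the turn about the tool's z in rad, then the opening in per cent of the stroke, from 0 (shut) to 100 (fully open). In form: [x, y, z, spin, hand, x, y, z, spin, hand, ...]. A call has 1 to 8 rows; each row is the pose to reach, as a shift and turn from the pose commanded when the call began, along the tool's axes at that moment; what a row does not reach only later rows make up. A row lasts 1/10 s, in which the tool goes at most 50 mm and 8.59 degrees, less where a joint would pass 70% of its speed; a pose out of reach is approached as far as the arm can. A call with a gripper value outside its range is refused whole. The fingers move at their own pace and stop on an object; "grip_force" is the grip in N (left out, the last holds). Time passes only in rows, so rows that repeat a pose let the fingers close. It gives the time, the measured TCP pose, the force, the opening and the grip force at its end, in the units of the state.
- get_obs(): the state, without advancing time (a new reading comes with each control period).
- camera(name): name is "scene" or "side" or "wrist"; returns a dict with "color" (400x640x3 uint8, blue, green, red), "fx", "fy", "cx", "cy" (pixels), "R" (3x3) and "t" (3): a world point X has camera coordinates R X + t. Camera axes: x right, y down, z forward; pixel columns grow to the right and rows downward; lengths in m; the calibration is good to about 2 mm. A picture is of the moment at which its call begins. There is no depth.
- sign_off(): hands the job in; it is judged then, once.
The state is a dict: "t": time; "joint_positions": joint angles; "joint_velocities": joint speeds; "tau": joint torques, N m; "tool_pos": TCP position; "eef_rot": TCP orientation; "ft_force": force on the tool from outside, world axes, zero at the start; "wrist_torque": the same for the moment, N m; "gripper_width": opening from 0.0 (shut) to 1.0 (fully open); "finger_force": force on a finger pad.
Only numpy, scipy, OpenCV 4.12 (cv2) and the standard library are available. Lean on these libraries where they do the work, as an engineer would, in place of code of your own. Each camera call takes 0.05 s, during which the arm holds its last target. There are 200 camera calls.

## Working session

There is one attempt and no reset: what is moved stays moved. The work goes in short steps, Python scripts to look and compute and a tool call to move; the robot and the scene stay as the last step left them, time stands still between calls to the robot, and variables do not carry over. Pictures are saved under pics/ and viewed, at most 10 in all, crops included, and the job is handed in when it is done.

Besides the shell and the picture viewer there is one more tool, called after ">>>" by a JSON object that holds its "op" and its "data", one argument or row to a line. send_rows: Moves the arm, as the interface text tells. Its arguments: {"type":"object","properties":{"deltas":{"type":"array"},"grip_force":{"type":"number"}},"required":["deltas"]}

```bash
mkdir -p pics; cat > h.py <<'E'
import numpy as np, cv2
from bench import get_obs, camera, sign_off, grip_point_offset
def ray(c,u,v,z):
    d=c["R"].T@np.array([(u-c["cx"])/c["fx"],(v-c["cy"])/c["fy"],1.0]); o=-c["R"].T@np.array(c["t"])
    return o+d*(z-o[2])/d[2]
def proj(c,X):
    p=c["R"]@np.array(X)+c["t"]; return np.array([c["fx"]*p[0]/p[2]+c["cx"],c["fy"]*p[1]/p[2]+c["cy"]])
E
python3 - <<'E'
from h import *
np.set_printoptions(precision=4,suppress=True)
for n in ("scene","side"):
    c=camera(n); cv2.imwrite(f"pics/{n}0.png",c["color"]); print(n,c["fx"],c["cx"],c["cy"],(-c["R"].T@np.array(c["t"])))
o=get_obs(); print(o)
E
```

```text
scene 458.24777817342897 319.6427310627822 199.00080420630673 [0.1617 0.5573 0.8249]
side 414.82705618239726 317.2953958994949 204.86900760051049 [ 0.2081 -0.5038  0.6229]
{'t': 0.1, 'joint_positions': array([ 1.5236,  0.3855,  0.0068, -0.0004, -1.194 , -0.2586]), 'joint_velocities': array([ 0.0006, -0.003 ,  0.0037,  0.001 , -0.0017, -0.0001]), 'tau': array([ -0.0002, -39.3318,  18.893 ,   4.1979,  -0.0026,   0.    ]), 'tool_pos': array([0.188 , 0.5954, 0.1924]), 'eef_rot': array([[ 0.9536, -0.3012, -0.0005],
       [-0.3012, -0.9536, -0.0019],
       [ 0.0001,  0.002 , -1.    ]]), 'ft_force': array([-0.8665,  0.8347,  0.2655]), 'wrist_torque': array([-0.0478,  0.029 ,  0.0094]), 'finger_force': 0.0, 'gripper_width': 0.9974330983986753}
```

View pics/scene0.png

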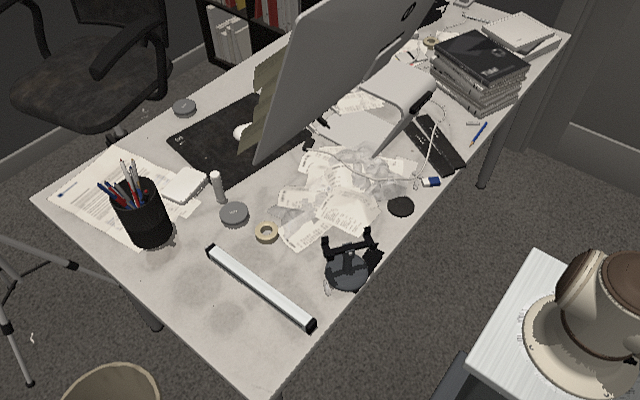

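View pics/side0.png

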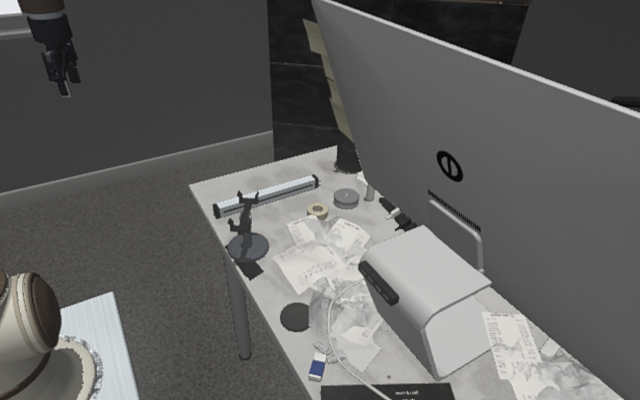

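The scene picture shows the bar from (210,250) to (312,325) and the stand at (347,270). In the side picture the bar runs from (217,210) to (318,181), and the stand is at (247,225). I'll enlarge both.

```bash
python3 - <<'E'
from h import *
a=cv2.imread("pics/scene0.png")[222:342,195:395]; cv2.imwrite("pics/sc.png",cv2.convertScaleAbs(cv2.resize(a,None,fx=4,fy=4,interpolation=2),alpha=1.5,beta=20))
a=cv2.imread("pics/side0.png")[165:285,200:360]; cv2.imwrite("pics/sd.png",cv2.convertScaleAbs(cv2.resize(a,None,fx=5,fy=5,interpolation=2),alpha=1.5,beta=20))
c=camera("scene");s=camera("side")
for p in [(210,250),(312,322)]: print("bar",ray(c,*p,.03))
for p in [(217,207),(317,180)]: print("bar side",ray(s,*p,.03))
print("foot",ray(c,347,272,.01),ray(s,248,247,.01))
for p in [(265,231),(234,213),(400,206)]: print(ray(c,*p,.02))
E
```

```text
bar [0.66820468 0.29366307 0.03      ]
bar [0.40343144 0.28444034 0.03      ]
bar side [0.4046399  0.27741013 0.03      ]
bar side [0.66893086 0.26609211 0.03      ]
foot [0.42237347 0.14926116 0.01      ] [0.42215563 0.13582526 0.01      ]
[0.61793541 0.18292723 0.02      ]
[0.70569553 0.18989851 0.02      ]
[ 0.42742941 -0.05695823  0.02      ]
```

View pics/sc.png

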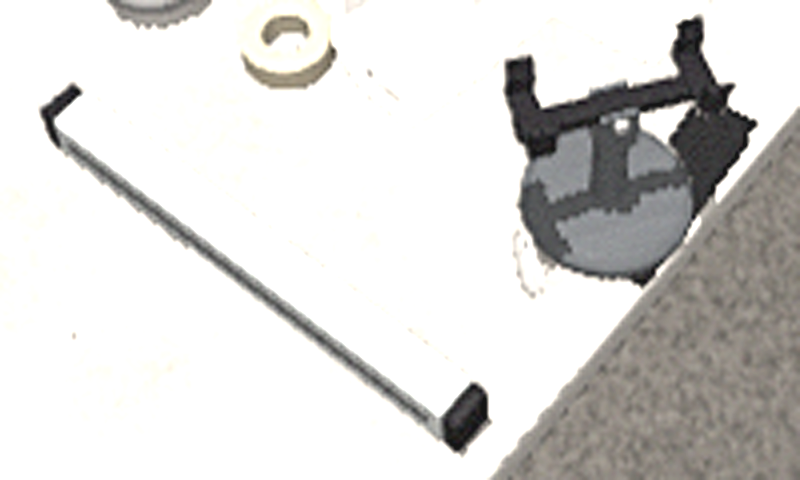

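View pics/sd.png

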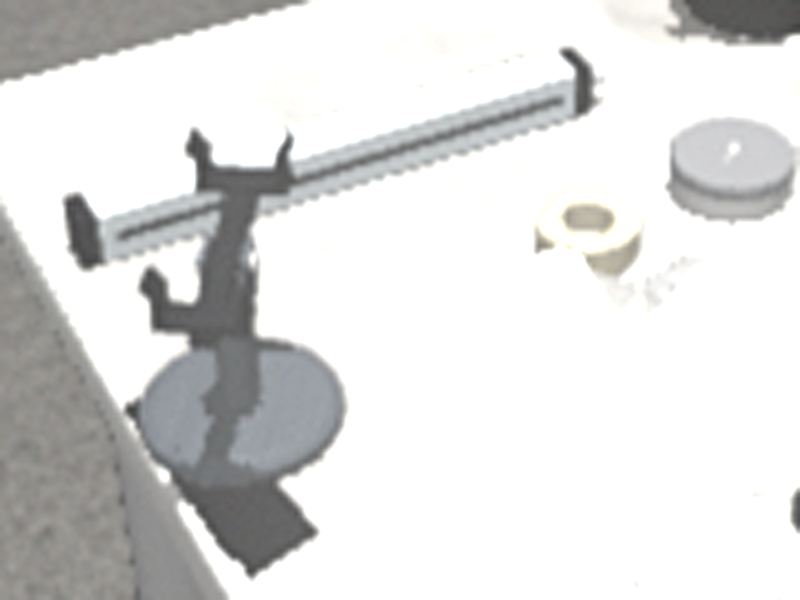

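The crops show the bar's end caps at about scene px (210,247) and (311,323). The cradle beam runs from about (330,254) to (370,246), and its saddles lie across it. Next I'll check the monitor clearance and rough out the cradle direction.

```bash
python3 - <<'E'
from h import *
np.set_printoptions(precision=3,suppress=True)
c=camera("scene");s=camera("side")
print("monitor corner");
for z in (.05,.1,.15,.2): X=ray(c,255,163,z);print(X,proj(s,X))
print("beam",ray(c,330,253,.095),ray(c,371,245,.095)); 
cr=lambda x,y:(200+x/5,165+y/5)
print("beam side",ray(s,*cr(240,180),.095),ray(s,*cr(205,320),.095))
print("cup",ray(c,140,190,.1))
E
```

```text
monitor corner
[0.754 0.068 0.05 ] [391.764 205.012]
[0.716 0.099 0.1  ] [372.544 184.736]
[0.677 0.131 0.15 ] [352.308 163.388]
[0.639 0.163 0.2  ] [330.971 140.879]
beam [0.445 0.179 0.095] [0.395 0.116 0.095]
beam side [0.448 0.181 0.095] [0.4   0.102 0.095]
cup [0.85  0.306 0.1  ]
```

>>> {"op": "send_rows", "data": {
  "deltas": [30,20,-50,0,100,70,50,-80,0,100,110,80,-108,0,100,150,105,-108,0,100,190,130,-108,0,100,230,160,-108,-0.1,100,270,185,-108,-0.2,100,300,205,-108,-0.34,100]
}}

```text
t: 1.1
tool_pos: [0.4106, 0.312, 0.3019]
eef_rot: [[1.0, 0.029, 0.001], [0.029, -1.0, 0.001], [0.001, -0.001, -1.0]]
ft_force: [0.4, 0.5, -0.4]
gripper_width: 1.0
finger_force: 0.0
```

```bash
python3 - <<'E'
from h import *
c=camera("wrist"); cv2.imwrite("pics/w1.png",c["color"]); print(c["fx"],c["R"],-c["R"].T@np.array(c["t"]))
for X in [(.537,.285,.03),(.42,.143,.098)]: print(proj(c,X))
E
```

```text
348.78470138357727 [[ 2.88314109e-02 -9.99584262e-01 -2.31968434e-04]
 [-9.45909892e-01 -2.73582800e-02  3.23273879e-01]
 [-3.23145828e-01 -9.10102079e-03 -9.46305419e-01]] [0.49332681 0.3146548  0.48181297]
[349.69441448  45.35674102]
[475.79380279 157.72713344]
```

View pics/w1.png

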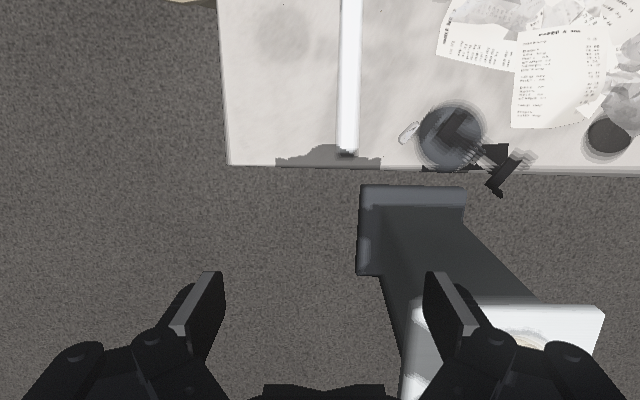

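The wrist picture shows the bar along column 347, cut off at the top, and the cradle, motion-blurred, around (480,150). I'll move forward and look again at rest.

>>> {"op": "send_rows", "data": {
  "deltas": [40,25,0,0,100,80,50,0,0,100,110,75,0,0,100,110,75,0,0,100,110,75,0,0,100,110,75,0,0,100]
}}

```text
t: 1.75
tool_pos: [0.5209, 0.242, 0.3015]
eef_rot: [[1.0, 0.025, -0.0], [0.025, -1.0, 0.0], [-0.0, -0.0, -1.0]]
ft_force: [-1.1, 0.4, 0.8]
gripper_width: 0.996
finger_force: 0.0
```

```bash
python3 - <<'E'
from h import *
c=camera("wrist"); cv2.imwrite("pics/w2.png",c["color"]); import pickle; pickle.dump(c,open("w2.pkl","wb"))
o=get_obs(); print(o["tool_pos"],proj(c,(.537,.285,.03)),proj(c,(.42,.143,.098)))
E
```

```text
[0.520783   0.2422525  0.30163569] [290.60716673 137.33883943] [403.33265967 245.52915765]
```

View pics/w2.png

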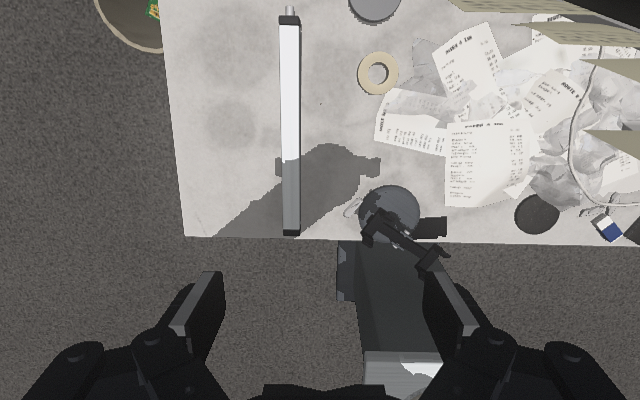

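The picture shows the bar from its stub end at (289,17) to (291,235). The cradle runs from about (377,230) to (433,260), over the foot at (389,213). I'll enlarge the cradle and compute the bar line.

```bash
python3 - <<'E'
from h import *
import pickle; c=pickle.load(open("w2.pkl","rb")); im=c["color"]; g=im.max(2)
for r in (12,16,20,40,80,120,146,170,200,228,232,236): print(r,im[r,272:310,1])
cv2.imwrite("pics/w2c.png",cv2.convertScaleAbs(cv2.resize(im[180:280,345:465],None,fx=6,fy=6,interpolation=2),alpha=1.8,beta=15))
E
```

```text
12 [188 188 191 191 193 192 189 188 190 192 189 191 191 148 153 184 201 222
 210 188 161 123  99 177 176 181 181 181 181 182 182 183 187 189 186 188
 189 190]
16 [190 191 191 195 196 196 172  72  70  65  72  69  71  71  68  70  70  72
  71  71  70  68  65  76  74  72 118 194 192 187 185 186 190 191 193 193
 195 192]
20 [186 186 190 191 192 196 135  65  74  73  73  75  74  76  76  73  74  75
  73  75  74  75  74  75  74  73  64  50 133 198 195 193 193 195 194 194
 190 191]
40 [184 186 185 188 189 190 191 201 237 236 236 236 234 236 235 235 235 236
 236 235 235 235 235 235 236 240 217  88  79 111 194 194 192 194 194 195
 192 192]
80 [198 199 197 197 197 199 200 178 220 237 236 236 236 236 236 236 236 236
 236 237 236 236 236 236 237 240 223  93  76 159 191 188 182 181 176 179
 179 179]
120 [198 198 198 198 198 199 199 202 155 227 237 237 236 237 236 236 236 236
 236 235 236 235 236 236 237 240 222  95  69 199 199 195 195 196 196 195
 194 191]
146 [190 186 183 183 180 180 181 178 175 185 238 237 235 236 236 236 236 237
 235 234 235 235 236 236 236 240 225 104  66 196 194 187 185 183 183 182
 177 176]
170 [194 196 200 113 112 110 108 111 108  95 131 138 139 139 137 140 139 136
 135 131 132 133 137 138 135 140 130  98  70 105 106 107 104 105 104 105
 104 105]
200 [105 106 104 102 101 102 105 105 107 104 110 132 135 136 134 134 136 134
 132 130 128 131 133 132 132 134 133 102  64 102 102 103 102 102 103 102
 102 103]
228 [104 105 107 108 109 108 106 109 108 108 106 129 139 140 142 140 142 138
 136 133 131 134 133 132 134 134 136  98  35 106 105 103 102  99  94 179
 175 174]
232 [109 108 109 110 109 110 109 110 108 108 108  40  40  39  38  38  40  38
  41  39  37  39  41  39  41  40  38  34  83  99 184 186 193 192 188 187
 188 189]
236 [110 111 111 110 111 109 109 109 107 109 112 107 109 108 108 108 109 102
  98  92  92  84  85  80  73 141 141 187 196 190 188 189 190 192 193 195
 195 195]
```

View pics/w2c.png

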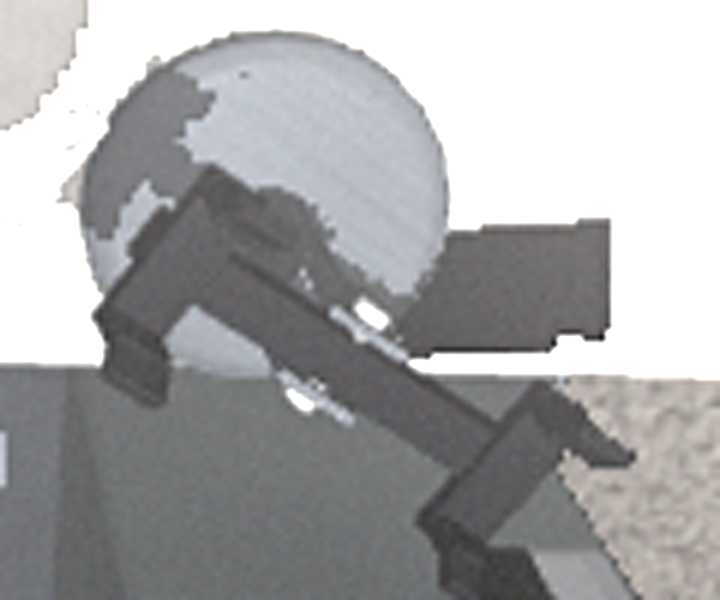

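The enlargement shows saddle floors centred at about px (374,224) and (428,259). The pin ends are at (407,232) and (395,247), and the foot is centred at (389,214).

```bash
python3 - <<'E'
from h import *
np.set_printoptions(precision=4,suppress=True)
import pickle; c=pickle.load(open("w2.pkl","rb"))
q=lambda x,y:(345+x/6,180+y/6)
a=ray(c,*q(172,265),.098);b=ray(c,*q(497,472),.098)
print("saddles",a,b,(a+b)/2,np.linalg.norm(a-b),np.degrees(np.arctan2(*(a-b)[[1,0]])))
print("outer edges")
for p in [(205,172),(100,313),(565,445),(462,548),(535,390),(425,515)]: print(ray(c,*q(*p),.098))
p1=ray(c,*q(372,313),.088);p2=ray(c,*q(300,400),.088); print("pin",(p1+p2)/2,p1-p2,np.degrees(np.arctan2(*(p1-p2)[[1,0]])))
print("foot",ray(c,*q(265,205),.008))
pts=[]
for r,l,rr in [(40,280,298.7),(80,280.2,298.7),(120,280.7,298.7),(146,281.7,298.8),(170,282,298.8),(200,282.8,299),(228,283,299)]:
    A=ray(c,l,r,.03);B=ray(c,rr,r,.03); pts.append((A+B)/2); print((A+B)/2,np.linalg.norm(A-B))
pts=np.array(pts); k=np.polyfit(pts[:,0],pts[:,1],1); print(k)
print("ends",ray(c,289,14.5,.03),ray(c,291,233,.03))
print("tape, tin",ray(c,378,73,.018),ray(c,376,0,.021))
E
```

```text
saddles [0.4471 0.181  0.098 ] [0.4029 0.1111 0.098 ] [0.425 0.146 0.098] 0.0826037905493237 57.717969617294806
outer edges
[0.4668 0.1759 0.098 ]
[0.4364 0.1946 0.098 ]
[0.4094 0.098  0.098 ]
[0.3852 0.1163 0.098 ]
[0.4216 0.1057 0.098 ]
[0.3927 0.1248 0.098 ]
pin [0.4234 0.1441 0.088 ] [ 0.02   -0.0129  0.    ] -32.92596573285159
foot [0.4265 0.1447 0.008 ]
[0.6511 0.2858 0.03  ] 0.022055564266808055
[0.6065 0.286  0.03  ] 0.02258439103449514
[0.5588 0.286  0.03  ] 0.022772103247072874
[0.5258 0.2855 0.03  ] 0.022156590615939917
[0.494  0.2855 0.03  ] 0.022264808484184655
[0.4521 0.2851 0.03  ] 0.022100298744847906
[0.4106 0.2852 0.03  ] 0.022442735465332753
[0.0035 0.2838]
ends [0.6779 0.286  0.03  ] [0.403  0.2853 0.03  ]
tape, tin [0.6175 0.1768 0.018 ] [0.6969 0.1855 0.021 ]
```

>>> {"op": "send_rows", "data": {
  "deltas": [10,-20,40,0.02,60,20,-43,85,0.02,60,20,-43,130,0.02,60,20,-43,175,0.02,60,20,-43,215,0.02,60,20,-43,240,0.02,60,20,-43,240,0.02,60,20,-43,240,0.02,60]
}}

```text
t: 2.6
tool_pos: [0.5405, 0.2862, 0.0624]
eef_rot: [[1.0, 0.007, 0.001], [0.007, -1.0, 0.0], [0.001, -0.0, -1.0]]
ft_force: [0.5, 0.0, 0.8]
gripper_width: 0.604
finger_force: 0.0
```

```bash
python3 - <<'E'
from h import *
o=get_obs(); print(o["tool_pos"],o["eef_rot"][:,0],o["ft_force"],o["wrist_torque"],o["gripper_width"])
E
```

```text
[0.54052844 0.28619961 0.06240983] [0.99997751 0.00659731 0.00120855] [0.51092905 0.04883892 0.76437283] [ 0.0092794  -0.00840702 -0.01489711] 0.6036120806467059
```

>>> {"op": "send_rows", "data": {
  "deltas": [0,0,30,0,60,0,0,57,0,60,0,0,57,0,60,0,0,57,0,0,0,0,57,0,0,0,0,57,0,0,0,0,57,0,0,0,0,57,0,0],
  "grip_force": 80
}}

```text
t: 3.4
tool_pos: [0.5408, 0.2853, 0.0052]
eef_rot: [[1.0, 0.004, 0.001], [0.004, -1.0, 0.001], [0.001, -0.001, -1.0]]
ft_force: [-0.6, -0.6, 0.1]
gripper_width: 0.001
finger_force: 0.0
```

>>> {"op": "send_rows", "data": {
  "deltas": [0,0,0,0,0,0,0,-5,0,0,0,0,-10,0,0,0,0,-15,0,0,0,0,-15,0,0,0,0,-15,0,0]
}}

```text
t: 4.0
tool_pos: [0.5405, 0.2852, 0.0197]
eef_rot: [[1.0, 0.004, 0.0], [0.004, -1.0, 0.0], [0.0, -0.0, -1.0]]
ft_force: [-0.4, -0.5, -0.1]
gripper_width: -0.004
finger_force: 0.0
```

```bash
cat > m.py <<'E'
from h import *
np.set_printoptions(precision=4,suppress=True)
F=[];T=[]
for i in range(10):
    c=camera("side" if i%2 else "wrist"); o=get_obs(); F.append(o["ft_force"]);T.append(o["wrist_torque"])
    if i%2: s=c
    else: w=c
print(o["t"],o["tool_pos"],o["eef_rot"][:,0],o["gripper_width"],o["finger_force"])
F=np.array(F);T=np.array(T); print(F.mean(0),F.std(0),T.mean(0),T.std(0))
import sys; n=sys.argv[1]; cv2.imwrite(f"pics/w_{n}.png",w["color"]);cv2.imwrite(f"pics/s_{n}.png",s["color"])
E
python3 m.py lift1
```

```text
4.5 [0.5404 0.285  0.0193] [ 1.      0.0045 -0.0001] -0.002182779181941095 0.0
[0.0928 0.1686 0.1853] [0.4749 0.5362 0.566 ] [-0.0033 -0.0043  0.0066] [0.0282 0.038  0.0339]
```

The fingers shut on nothing, so I need to look.

View pics/w_lift1.png

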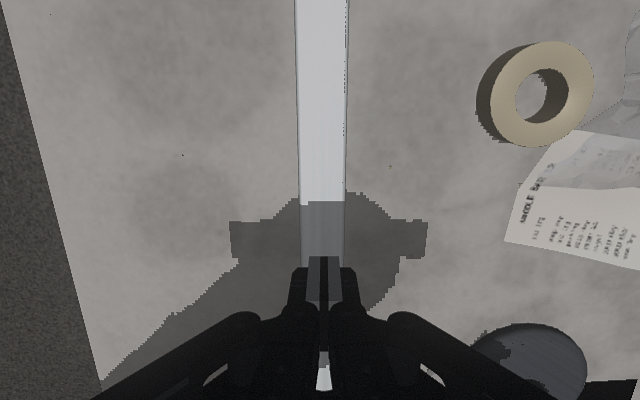

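The fingers are shut over the bar at (323,258), and the bar looks undisturbed. I'll check where the tip really is.

```bash
python3 - <<'E'
from h import *
o=get_obs(); c=camera("wrist"); s=camera("side"); print(o["tool_pos"],proj(c,o["tool_pos"]),proj(s,o["tool_pos"]))
print(proj(s,(.54,.285,.03)),proj(c,(.54,.285,.03)))
for z in (0,.03,.06): 
  L=ray(c,297,100,z);R=ray(c,347,100,z); print(z,L,R,np.linalg.norm(L-R))
im=s["color"]; cv2.imwrite("pics/s1c.png",cv2.convertScaleAbs(cv2.resize(im[130:250,200:360],None,fx=5,fy=5,interpolation=2),alpha=1.3,beta=10))
E
```

```text
[0.54041081 0.28503906 0.01932005] [324.14994632 238.36163137] [268.75603099 193.21969751]
[268.40924606 189.772609  ] [324.26417089 247.44004615]
0 [0.61457052 0.30021489 0.        ] [0.61467642 0.27279283 0.        ] 0.027422258965336153
0.03 [0.61588998 0.29804595 0.03      ] [0.61597993 0.2747535  0.03      ] 0.02329262319906479
0.06 [0.61720943 0.29587701 0.06      ] [0.61728344 0.27671417 0.06      ] 0.019162987432793425
```

View pics/s1c.png

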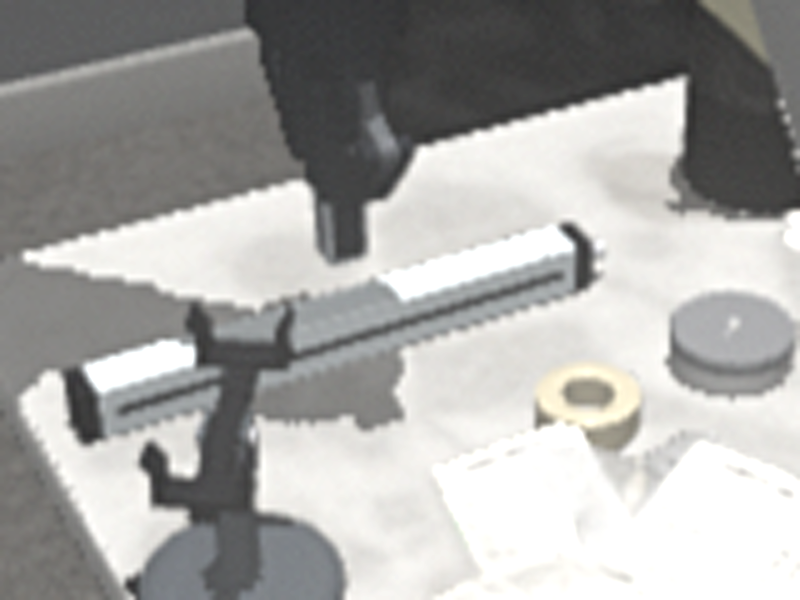

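The picture shows the fingertip at side px (269,182), clearly above the bar, while the reported TCP projects to row 193. So the fingertip sits higher than reported, and I'll quantify by how much.

```bash
python3 - <<'E'
from h import *
o=get_obs(); c=camera("wrist"); s=camera("side"); p=o["tool_pos"]; print(o["joint_positions"],grip_point_offset)
for dz in (0,.02,.025,.03,.035,.04): print(dz,proj(c,p+[0,0,dz]),proj(s,p+[0,0,dz]))
E
```

```text
[ 7.49947714e-01  5.31054836e-01 -2.35956472e-01  1.49388292e-05
 -8.03805289e-01  8.25304127e-01] -0.0187
0 [324.14524191 238.29318137] [268.77515222 193.1902214 ]
0.02 [324.23039701 254.7649225 ] [268.39369348 186.6008323 ]
0.025 [324.25459004 259.44463413] [268.29693264 184.92936756]
0.03 [324.28014028 264.38687465] [268.19960349 183.24808587]
0.035 [324.30716524 269.61437317] [268.10170102 181.55690047]
0.04 [324.3357964  275.15256054] [268.00322015 179.8557236 ]
```

>>> {"op": "send_rows", "data": {
  "deltas": [0,0,-5,0,60,0,0,-5,0,60,0,0,-5,0,60,0,0,-5,0,60,0,0,15,0,60,0,0,30,0,60,0,0,38,0,60,0,0,38,0,60]
}}

```text
t: 5.5
tool_pos: [0.5397, 0.2844, -0.0199]
eef_rot: [[1.0, 0.004, -0.002], [0.004, -1.0, -0.002], [-0.002, 0.002, -1.0]]
ft_force: [0.2, 0.1, -0.4]
gripper_width: 0.599
finger_force: 0.0
```

>>> {"op": "send_rows", "data": {
  "deltas": [0,0,3,0,60,0,0,6,0,60,0,0,6,0,60,0,0,6,0,0,0,0,6,0,0,0,0,6,0,0,0,0,6,0,0,0,0,6,0,0],
  "grip_force": 80
}}

```text
t: 6.3
tool_pos: [0.5408, 0.2854, -0.0238]
eef_rot: [[1.0, 0.005, 0.001], [0.005, -1.0, 0.001], [0.001, -0.001, -1.0]]
ft_force: [-2.0, 0.2, 6.1]
gripper_width: 0.255
finger_force: 81.1
```

Gripped. Now a small lift, then measure.

>>> {"op": "send_rows", "data": {
  "deltas": [0,0,-4,0,0,0,0,-8,0,0,0,0,-12,0,0,0,0,-16,0,0,0,0,-16,0,0,0,0,-16,0,0]
}}

```text
t: 6.9
tool_pos: [0.5403, 0.285, -0.0087]
eef_rot: [[1.0, 0.004, -0.0], [0.004, -1.0, 0.0], [-0.0, -0.0, -1.0]]
ft_force: [-0.1, -0.3, -4.9]
gripper_width: 0.257
finger_force: 80.0
```

```bash
python3 m.py l2; python3 - <<'E'
from h import *
im=cv2.imread("pics/s_l2.png"); 
# bar bright mask outline in side
m=((im.min(2)>130)&(im.max(2)>=im.min(2))).astype(np.uint8)
for col in range(212,326,6): print(col, im[165:225:2,col,1])
E
```

```text
7.4 [ 0.5404  0.2851 -0.0086] [ 1.      0.0044 -0.0001] 0.25563800146951104 79.95593905448914
[-0.1553 -0.0124 -5.2083] [0.2693 0.6533 0.495 ] [-0.021   0.159  -0.0038] [0.0398 0.0209 0.0279]
212 [ 82  83  80  82  81  83  81 176 181 135  94  95  96  97  95  93  96  53
  41  51 119 150 164 176 175 162 180 178 178 181]
218 [ 81  80  81  80  81  76 158 179 177 179  93  96  93  95  94  90 187 219
 213  98  60  45  41  38  73  90  87 143 166 168]
224 [ 79  83  81  84  79 157 182 178 180 179 135  94  95  96  91 171 217 212
 178 117  92  69 119  97  89  86 142 164 165 167]
230 [ 80  80  83  83 101 183 180 179 179 177 181  94  95  91 143 217 210 199
 116 103  58 119 101  87  87 105 150  48  42  39]
236 [ 80  83  79  82 185 179 177 179 177 178 173 176  93  88 179 200 218 119
 114  53 120 105  87  88 107 166 161 164 164 177]
242 [ 80  83  81 174 179 176 176 175 171 173 174 177 131 121  95 131  62  46
  46  82 117  92  92  84  50  48  49  49  51  51]
248 [ 78  73 159 182 177 176 173 166 163 160 163 168 123 112 113 121 108  49
  52  49  49  53  49  50  59  73  77  62  66  48]
254 [ 79 159 183 17
[... 804 characters left out ...]
 97  93 151 168
 162 163 165 165 165 162 176 179 171 174 177 216]
296 [177 169 162 161 155 201 211 211 125 123  57 123 107 100  96 156 165 165
 166 161 159 163 166 166 177 182 182 175 197 185]
302 [176 169 165 162 199 214 215 146 124  58 124 112  99  98 156 171 162 163
 163 163 161 159 168 171 178 183 179 187 190 217]
308 [179 176 171 199 218 215 161 120  60 114 122  96  95 155 175 166 164 163
 163 162 168 175 180 160  91 166 209 191 193 190]
314 [172 177 163  43  98 159 116 116 116 122  94  93 154 177 174 165 164 164
 163 173 163  99 102 156 184 194 222 185 187 190]
320 [154 160 169 174 183 165 158 182 177 179 138 172 177 179 179 176 176 171
 168 174 177 103 104 134 189 138 110 122 156 168]
```

The force reading is 5.2 N with Ty = 0.16 Nm, so the balance point is about +30 mm towards the stub. I'll set the bar down and regrip there.

>>> {"op": "send_rows", "data": {
  "deltas": [0,0,5,0,0,0,0,10,0,0,0,0,15,0,0,0,0,15,0,60,0,0,15,0,60,0,0,15,0,60,0,0,15,0,60,15,0,15,0,60]
}}

```text
t: 8.2
tool_pos: [0.5544, 0.2851, -0.0232]
eef_rot: [[1.0, 0.005, -0.001], [0.005, -1.0, -0.0], [-0.001, 0.0, -1.0]]
ft_force: [0.1, 0.2, 0.1]
gripper_width: 0.601
finger_force: 0.0
```

>>> {"op": "send_rows", "data": {
  "deltas": [15,0,0,0,60,15,0,0,0,60,15,0,0,0,0,15,0,0,0,0,15,0,0,0,0,15,0,0,0,0,15,0,0,0,0],
  "grip_force": 40
}}

```text
t: 8.9
tool_pos: [0.5699, 0.2853, -0.0235]
eef_rot: [[1.0, 0.005, -0.001], [0.005, -1.0, -0.0], [-0.001, 0.0, -1.0]]
ft_force: [-1.6, 0.1, 2.5]
gripper_width: 0.266
finger_force: 42.4
```

>>> {"op": "send_rows", "data": {
  "deltas": [0,0,-4,0,0,0,0,-8,0,0,0,0,-12,0,0,0,0,-16,0,0,0,0,-16,0,0,0,0,-16,0,0]
}}

```text
t: 9.5
tool_pos: [0.5704, 0.2852, -0.0075]
eef_rot: [[1.0, 0.004, -0.0], [0.004, -1.0, 0.0], [-0.0, -0.0, -1.0]]
ft_force: [-1.2, -1.1, -4.8]
gripper_width: 0.273
finger_force: 41.6
```

```bash
python3 m.py l3
```

```text
10.0 [ 0.5704  0.2851 -0.0077] [ 1.      0.0045 -0.0001] 0.27065851654316275 41.60063087940216
[ 0.1919  0.1339 -5.234 ] [0.6862 0.3395 0.3691] [0.004  0.001  0.0166] [0.0292 0.0191 0.0327]
```

Torque is now about zero (within about 1.5 mm), so the balance point is found. I'll lift the bar and carry it to a hover over the cradle.

>>> {"op": "send_rows", "data": {
  "deltas": [0,0,-25,0,0,0,0,-55,0,0,0,0,-85,0,0,0,0,-112,0,0,-20,20,-112,-0.12,0,-45,42,-112,-0.25,0,-70,66,-112,-0.38,0,-95,90,-112,-0.51,0]
}}

```text
t: 10.8
tool_pos: [0.4746, 0.1938, 0.1044]
eef_rot: [[0.868, 0.497, -0.0], [0.497, -0.868, 0.0], [-0.0, -0.0, -1.0]]
ft_force: [-0.4, -0.5, -4.3]
gripper_width: 0.267
finger_force: 41.6
```

```bash
python3 - <<'E'
from h import *
o=get_obs(); print(o["tool_pos"],o["eef_rot"].round(4),o["gripper_width"])
p=np.array([.425,.145,.1045])-o["tool_pos"]; print(o["eef_rot"].T@p*1000, "spin",np.arctan2(o["eef_rot"][1,0],o["eef_rot"][0,0])-1.0)
E
```

```text
[0.47460307 0.19376593 0.10441323] [[ 8.679e-01  4.967e-01 -1.000e-04]
 [ 4.967e-01 -8.679e-01  1.000e-04]
 [-0.000e+00 -2.000e-04 -1.000e+00]] 0.2667709727390756
[-67.27401262  17.68579144  -0.08895674] spin -0.48018685401835626
```

>>> {"op": "send_rows", "data": {
  "deltas": [-15,4,0,-0.1,0,-30,8,0,-0.2,0,-45,12,0,-0.3,0,-58,16,0,-0.4,0,-67,18,0,-0.48,0,-67,18,0,-0.48,0,-67,18,0,-0.48,0,-67,18,0,-0.48,0]
}}

```text
t: 11.6
tool_pos: [0.4271, 0.1467, 0.1047]
eef_rot: [[0.546, 0.838, 0.001], [0.838, -0.546, 0.001], [0.001, 0.0, -1.0]]
ft_force: [0.1, -0.0, -5.0]
gripper_width: 0.266
finger_force: 41.6
```

```bash
python3 m.py h1; python3 - <<'E'
from h import *
s=cv2.imread("pics/s_h1.png"); c=camera("scene"); cv2.imwrite("pics/c_h1.png",c["color"]); a=c["color"]
o=get_obs(); R=o["eef_rot"]; p=o["tool_pos"]; print(R[:,0])
A=cv2.resize(a[190:340,250:450],(800,600))[:, :]; B=s[130:280,180:300]
A=cv2.resize(a[190:310,290:410],(400,400),interpolation=2); B=cv2.resize(s[150:270,190:310],(400,400),interpolation=2)
cv2.imwrite("pics/both.png",cv2.convertScaleAbs(np.hstack([A,B]),alpha=1.5,beta=15))
E
```

```text
12.1 [0.4264 0.1462 0.1044] [ 0.545   0.8384 -0.0001] 0.27081284911078224 41.57147169113159
[-0.0462  0.0567 -5.3033] [0.385  0.4445 0.4241] [0.008  0.0076 0.0047] [0.0262 0.0196 0.0215]
[ 5.44998495e-01  8.38437022e-01 -6.05547548e-06]
```

View pics/both.png

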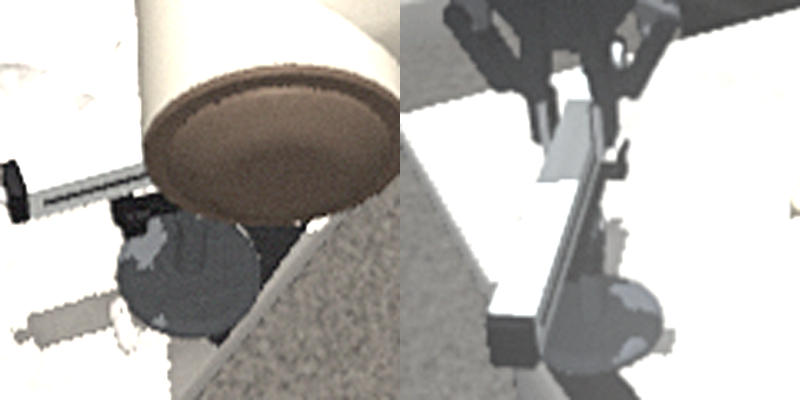

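The combined picture (scene left, side right) shows the bar held level over the stand, with the cradle mostly hidden. The balance reading at this point is within 1 mm. I'll get a closer numeric fix on the cradle by stepping aside, so I'm working out where it would appear.

```bash
python3 - <<'E'
from h import *
c=camera("wrist"); o=get_obs(); R=o["eef_rot"]; S=np.array([.4245,.1453,.098]); print(-c["R"].T@np.array(c["t"]))
u=R[:,0];n=R[:,1]
for sh in [(0,-80,0),(0,-80,-50),(-30,-80,-50),(-30,-90,-80),(30,-90,-50)]:
    d=R@np.array(sh)/1000
    print(sh,o["tool_pos"]+d,[proj(c,S+k*u*.043+j*n*.014-d).round() for k,j in((1,1),(1,-1),(0,0),(-1,1),(-1,-1))])
E
```

```text
[0.47133561 0.21647914 0.28427975]
(0, -80, 0) [0.3593278  0.18974947 0.10438996] [array([495., 165.]), array([444., 165.]), array([460., 237.]), array([473., 300.]), array([429., 300.])]
(0, -80, -50) [0.3593282  0.18975195 0.15438996] [array([461., 149.]), array([420., 149.]), array([434., 208.]), array([447., 261.]), array([410., 261.])]
(-30, -80, -50) [0.34297903 0.16459833 0.15439134] [array([467., 103.]), array([424., 103.]), array([438., 167.]), array([451., 225.]), array([413., 225.])]
(-30, -90, -80) [0.33459473 0.17004954 0.18439114] [array([465., 101.]), array([426., 101.]), array([439., 158.]), array([451., 211.]), array([416., 211.])]
(30, -90, -50) [0.36729283 0.22035529 0.15438838] [array([470., 191.]), array([430., 191.]), array([443., 246.]), array([455., 295.]), array([420., 295.])]
```

>>> {"op": "send_rows", "data": {
  "deltas": [0,0,-25,0,0,0,0,-50,0,0,-8,-20,-50,0,0,-15,-45,-50,0,0,-22,-65,-50,0,0,-30,-80,-50,0,0,-30,-80,-50,0,0,-30,-80,-50,0,0]
}}

```text
t: 13.0
tool_pos: [0.3432, 0.1649, 0.1548]
eef_rot: [[0.544, 0.839, 0.001], [0.839, -0.544, 0.001], [0.001, 0.0, -1.0]]
ft_force: [0.4, 0.4, -5.8]
gripper_width: 0.269
finger_force: 41.6
```

>>> {"op": "send_rows", "data": {
  "deltas": [0,0,0,0,0,0,0,0,0,0]
}}

```text
t: 13.2
tool_pos: [0.3435, 0.1646, 0.1544]
eef_rot: [[0.546, 0.838, 0.0], [0.838, -0.546, -0.0], [-0.0, 0.0, -1.0]]
ft_force: [-0.3, -0.1, -5.7]
gripper_width: 0.267
finger_force: 41.6
```

```bash
python3 - <<'E'
from h import *
import pickle
c=camera("wrist"); pickle.dump(c,open("w3.pkl","wb")); cv2.imwrite("pics/w3.png",c["color"])
o=get_obs(); print(o["t"],o["tool_pos"],o["eef_rot"][:2,0]); im=c["color"]; print(proj(c,(.4245,.1453,.098)))
g=im.max(2)[84:250:3,395:495:2]
for i,r in enumerate(g): print(84+3*i,''.join(' .:-=+*#%@'[9-min(9,int(v)//22)] for v in r))
E
```

```text
13.25 [0.34345678 0.16456438 0.15431424] [0.54565424 0.83801037]
[437.71489484 167.76223486]
84 :-.....................      .     ...............
87 .::::.....................         ...............
90 .....::....................  .     ...............
93 :-=:..=....:--::---:********+          ...........
96      .=++:*#######*#***##*#################*+::   
99 +*********###########################*####*#####*#
102 **********######################################*#
105 **********######################################*#
108 **********#######################################*
111 **********#####################################*#-
114 ====*****######################################*# 
117 ====******++#####+###########..::....-###########.
120 ===******#==###++=%%#########............ :=*###-.
123 ===********++++++=%##########.:.........          
126 ===*******++++++++#%########+*..........       ...
129 =+=******#+++++++#%#########++..........     .....
132 ===*****##+++++++#%#########++=.........      ....
135 =++******++++++++%%#########+++.........  ........
138 ++=*#*####+++++++%%
[... 1366 characters left out ...]
##*%###########*      ..........        
216 *   %%%%%%%%%%##%%##%###########  .........       
219 +=  #%%%%#######################= ..........      
222 ++: %%%%%%######################## ..........     
225 +++:%%%%%%#########################*:.........    
228 ++++%%################################=.......    
231 ++++%%##%%############################.  ......   
234 +++++%###%  %     .      ..:##########..........  
237 +**++%##%%         ... .     #########........... 
240 ++*++%##%#       .      .... .#######-........... 
243 +++++###*             ...  ....  ####.............
246 +*+++++**+          .       ....  ................
249 ++++***++**                       ................
```

```bash
python3 - <<'E'
from h import *
import pickle
np.set_printoptions(precision=4,suppress=True)
c=pickle.load(open("w3.pkl","rb")); im=c["color"].astype(int); g=im.sum(2)//3
for col in (422,426,438,452,456): print(col,"top",dict(zip(range(90,126),g[90:126,col])),"bot",dict(zip(range(208,240),g[208:240,col])))
print(g[158:174,410:430])
u=np.array([.5457,.838,0]);n=np.array([.838,-.5457,0])
f=lambda p:(round(float(p@u),4),round(float(p@n),4))
print("pin",f(ray(c,419.5,165,.088)))
for r in (94.5,96,97,118,119,120,121,212,214,215,216,233,234): print(r,f(ray(c,438,r,.098)))
for r in (150,200): print("beam",[f(ray(c,x,r,.095)) for x in (429,432,448,449)])
E
```

```text
422 top {90: np.int64(179), 91: np.int64(181), 92: np.int64(185), 93: np.int64(148), 94: np.int64(67), 95: np.int64(48), 96: np.int64(50), 97: np.int64(55), 98: np.int64(53), 99: np.int64(55), 100: np.int64(54), 101: np.int64(52), 102: np.int64(54), 103: np.int64(54), 104: np.int64(53), 105: np.int64(56), 106: np.int64(52), 107: np.int64(55), 108: np.int64(53), 109: np.int64(52), 110: np.int64(54), 111: np.int64(51), 112: np.int64(53), 113: np.int64(55), 114: np.int64(52), 115: np.int64(53), 116: np.int64(56), 117: np.int64(52), 118: np.int64(53), 119: np.int64(52), 120: np.int64(44), 121: np.int64(80), 122: np.int64(101), 123: np.int64(102), 124: np.int64(101), 125: np.int64(101)} bot {208: np.int64(37), 209: np.int64(39), 210: np.int64(38), 211: np.int64(39), 212: np.int64(36), 213: np.int64(37), 214: np.int64(39), 215: np.int64(40), 216: np.int64(43), 217: np.int64(48), 218: np.int64(49), 219: np.int64(50), 220: np.int64(51), 221: np.int64(51), 222: np.int64(48), 223: np.int64(52), 224: np.int64(48), 225: np.int64(51), 226: np.int64(48), 227: np.int64(49), 228: np.int64(49), 229: 
[... 6568 characters left out ...]
100  99  68  46  44  46  48  62  57  58  53  43  56  87  97  96  42  35
   40  52]
 [ 64  99  97  65  44  46  44  46  43  45  46  43  65  92  97  98  44  35
   45  52]
 [ 57  62  95  96  68  47  46  45  48  48  43  46  67  97 100  98  38  35
   46  52]]
pin (0.3531, 0.2665)
94.5 (0.4019, 0.2715)
96 (0.401, 0.2716)
97 (0.4003, 0.2717)
118 (0.387, 0.2731)
119 (0.3864, 0.2731)
120 (0.3857, 0.2732)
121 (0.3851, 0.2733)
212 (0.3207, 0.2801)
214 (0.3192, 0.2803)
215 (0.3184, 0.2803)
216 (0.3176, 0.2804)
233 (0.3042, 0.2819)
234 (0.3034, 0.2819)
beam [(0.3652, 0.2701), (0.3652, 0.2722), (0.3652, 0.2832), (0.3652, 0.2839)]
beam [(0.3289, 0.2737), (0.3289, 0.2758), (0.3289, 0.2874), (0.3289, 0.2881)]
```

The close view puts the cradle seat about 27 mm along tool x and 79 mm along tool y from here, with its axis parallel to the bar. I'll go over it and start down.

>>> {"op": "send_rows", "data": {
  "deltas": [7,20,0,0,0,14,40,0,0,0,21,62,0,0,0,28,79.5,0,0,0,28,79.5,10,0,0,28,79.5,30,0,0,28,79.5,45,0,0,28,79.5,45,0,0]
}}

```text
t: 14.05
tool_pos: [0.4227, 0.1432, 0.1068]
eef_rot: [[0.546, 0.838, -0.006], [0.838, -0.546, -0.004], [-0.006, -0.003, -1.0]]
ft_force: [-0.9, 0.2, -6.1]
gripper_width: 0.271
finger_force: 41.6
```

>>> {"op": "send_rows", "data": {
  "deltas": [0,0,4,0,0,0,0,9,0,0,0,0,14,0,0,0,0,19,0,0,0,0,24,0,0,0,0,28,0,0,0,0,30,0,0,0,0,30,0,0]
}}

```text
t: 14.85
tool_pos: [0.4247, 0.1446, 0.0791]
eef_rot: [[0.545, 0.838, -0.001], [0.838, -0.545, -0.001], [-0.001, -0.0, -1.0]]
ft_force: [0.0, 0.0, -5.3]
gripper_width: 0.271
finger_force: 41.7
```

```bash
python3 m.py n1; python3 - <<'E'
from h import *
o=get_obs(); u=np.array([.5457,.838,0]);n=np.array([.838,-.5457,0]); print(o["tool_pos"]@u,o["tool_pos"]@n)
E
```

```text
15.35 [0.4249 0.1448 0.0795] [0.545  0.8384 0.0002] 0.2666632500259553 41.722623109817505
[ 0.0797  0.13   -5.0978] [0.6646 0.6943 0.371 ] [-0.0003 -0.0089 -0.0079] [0.0134 0.0202 0.032 ]
0.353189810647409 0.2770773328808976
```

>>> {"op": "send_rows", "data": {
  "deltas": [0,0,1,0,0,0,0,2,0,0,0,0,3,0,0,0,0,3.5,0,0,0,0,4,0,0,0,0,4,0,0,0,0,4,0,0]
}}

```text
t: 16.05
tool_pos: [0.4249, 0.1448, 0.0754]
eef_rot: [[0.545, 0.838, 0.0], [0.838, -0.545, 0.0], [0.0, 0.0, -1.0]]
ft_force: [-0.2, 0.5, -4.4]
gripper_width: 0.271
finger_force: 41.8
```

```bash
python3 m.py n2
```

```text
16.55 [0.4249 0.1447 0.0754] [0.545  0.8385 0.    ] 0.26857643262330905 41.76349997520447
[ 0.236   0.1399 -4.6134] [0.2522 0.3209 0.4115] [ 0.1098 -0.1121 -0.0171] [0.0409 0.0335 0.0277]
```

```bash
python3 m.py n3; python3 - <<'E'
from h import *
c=camera("wrist"); s=camera("side"); S=np.array([.4248,.1447,0]); u=np.array([.545,.8385,0]);n=np.array([.8385,-.545,0])
a=cv2.imread("pics/w_n1.png").max(2);b=cv2.imread("pics/w_n3.png").max(2)
for k in (1,-1):
  for j in (1,-1): P=S+k*.043*u+j*.016*n+[0,0,.117]; print(k,j,proj(c,P).round(),proj(s,P).round())
sh=lambda g:[print(''.join(' .:-=+*#%@'[9-min(9,int(v)//22)] for v in r)) for r in g]
p=proj(c,S+.043*u+[0,0,.11]).astype(int); y0=max(0,p[1]-35); print("w at",p,y0)
sh(a[y0:y0+70:4,p[0]-70:p[0]+70:2]); print('---'); sh(b[y0:y0+70:4,p[0]-70:p[0]+70:2])
a=cv2.imread("pics/s_n1.png").max(2);b=cv2.imread("pics/s_n3.png").max(2); q=proj(s,S+[0,0,.1]).astype(int); print("side",q)
for g in(a,b): sh(g[q[1]-40:q[1]+32:2,q[0]-35:q[0]+35]); print('---')
E
```

```text
17.05 [0.4249 0.1447 0.0754] [ 0.545   0.8384 -0.    ] 0.2692181075396771 41.76267743110657
[ 0.3334  0.1472 -4.6831] [0.6703 0.4436 0.4361] [ 0.0648 -0.1219 -0.0204] [0.0353 0.0163 0.0419]
1 1 [364. 187.] [255. 193.]
1 -1 [286. 187.] [240. 192.]
-1 1 [357. 355.] [247. 219.]
-1 -1 [292. 355.] [231. 218.]
w at [324 182] 147
..:::::::.:::::::++:                               -::::::::..........
..::::::::::::::.+*:-                             .+*-.:::::.:::......
..::::::::::::.****-                             -.++++*::::::::::::::
++++=::::::::+**###-                              .*****++::::.:::::::
++++++++++=+*+*####-                              .######**-.:::::::::
++++++++++****+####=                              .######*++*:::::::.:
+++++++++**########=                              :##*#####*+*::::::::
++++++++*##########*                              :##*#########:::::.:
+++++++*###########*.                             -##*#########+:::::.
+++++++#############.                             -##*#########*.::...
+++++++#############.                             +############+-
[... 6219 characters left out ...]
::::::--            :+***####*+++++=:....................
++=:................            .+*#**####*++++=:.....................
+++=::............:.            =*#**#####*++++=......................
*+++=:.............            :+*#**#####++++=:....................:.
***++=:............           .+*#**######*+++=...................::::
+***+++-..........            -***+******###*#*++-::::.............:::
*****+++++=-:....            .+*#********##**+++*++++=-.............::
******+++++++++=.            =*****#*****##**+++++++++++-::...........
+******+++++++=:            :+*#+*#******##*****++++++++++-:::::::....
*+******++++++-            :+*#**##******###****+++++++++++-:::::::::.
---
```

>>> {"op": "send_rows", "data": {
  "deltas": [0,0,0.5,0,0,0,0,0.5,0,0,0,0,1,0,0,0,0,1,0,0,0,0,1,0,0]
}}

```text
t: 17.65
tool_pos: [0.4249, 0.1448, 0.0745]
eef_rot: [[0.545, 0.839, 0.0], [0.839, -0.545, 0.0], [0.0, 0.0, -1.0]]
ft_force: [-0.4, 0.9, -4.1]
gripper_width: 0.269
finger_force: 41.9
```

```bash
python3 m.py n4
```

```text
18.15 [0.4249 0.1448 0.0744] [0.5449 0.8385 0.0001] 0.2677255496323112 41.92367613315582
[-0.1978  0.4766 -3.334 ] [0.3936 0.4669 0.3834] [0.1762 0.0304 0.0078] [0.0471 0.0403 0.0236]
```

>>> {"op": "send_rows", "data": {
  "deltas": [0,-0.5,0,0,0,0,-1,0,0,0,0,-1,0,0,0,0,-1,0.5,0,0,0,-1,0.5,0,0]
}}

```text
t: 18.65
tool_pos: [0.4242, 0.1453, 0.0744]
eef_rot: [[0.545, 0.839, 0.0], [0.839, -0.545, -0.0], [0.0, 0.0, -1.0]]
ft_force: [-1.3, -1.3, 1.7]
gripper_width: 0.268
finger_force: 42.6
```

```bash
python3 m.py n5
```

```text
19.15 [0.4242 0.1453 0.0744] [0.5447 0.8386 0.0002] 0.26909763199261827 43.050275444984436
[-2.0997 -0.8619  4.9081] [0.6743 0.4605 1.3153] [-0.3032  0.6045 -0.0091] [0.0374 0.0966 0.0327]
```

>>> {"op": "send_rows", "data": {
  "deltas": [0,0,-0.3,0,0,0,0,-0.6,0,0,0,0,-0.6,0,0]
}}

```text
t: 19.45
tool_pos: [0.4241, 0.1453, 0.0744]
eef_rot: [[0.545, 0.838, 0.0], [0.838, -0.545, 0.0], [0.0, 0.0, -1.0]]
ft_force: [-0.3, -1.0, 2.1]
gripper_width: 0.267
finger_force: 42.6
```

```bash
python3 m.py n6
```

```text
19.95 [0.4241 0.1453 0.0744] [0.5449 0.8385 0.0001] 0.2688206309290299 42.31025755405426
[ 0.3836 -1.2953  0.6294] [0.669  0.538  0.8322] [-0.3802 -0.0637  0.0037] [0.0306 0.0799 0.0196]
```

The contact force roughly equals the bar's weight, so the bar is carried by the saddles. I'll open the fingers slightly and watch.

>>> {"op": "send_rows", "data": {
  "deltas": [0,0,0,0,30,0,0,0,0,34,0,0,0,0,38]
}}

```text
t: 20.25
tool_pos: [0.4241, 0.1455, 0.0745]
eef_rot: [[0.545, 0.838, 0.0], [0.838, -0.545, 0.0], [0.0, 0.0, -1.0]]
ft_force: [0.1, -0.3, -0.3]
gripper_width: 0.381
finger_force: 0.0
```

```bash
python3 - <<'E'
from h import *
s=camera("side"); w=camera("wrist"); o=get_obs(); print(o["t"],o["gripper_width"],o["finger_force"],o["ft_force"],o["wrist_torque"])
cv2.imwrite("pics/s_r1.png",s["color"]);cv2.imwrite("pics/w_r1.png",w["color"])
a=cv2.imread("pics/s_n6.png").max(2)
u=np.array([.545,.8385,0])
for d in (-.165,.105):
  X=np.array([.4245,.145,.128])+d*u; p=proj(s,X).round().astype(int); print(p)
  for g in (a,s["color"].max(2)):
    for r in g[p[1]-12:p[1]+18:2,p[0]-20:p[0]+20]: print(''.join(' .:-=+*#%@'[9-min(9,int(v)//22)] for v in r))
    print('--')
E
```

```text
20.35 0.38250369161544656 0.0 [-1.44238839 -0.08988985  0.37719349] [ 0.03505979  0.01098487 -0.03870546]
[224 258]
****************+:            :+*#***###
+**+**+***++++**=             =+*#+*#***
*****+*+*+*+*+*=             .+*#***#***
***+++**++*****:            .=*#***#**#*
*****+*****+*+-             -+*#***###**
********+++**=..           .+*#*********
*+++++*******#*****++++=---=+*#*********
+*+*****+****##############*****#*******
****+++++*++*##############*+*+*########
****++*+***+*#%%#%###%######++++*#######
+*******++*+*#%##%##########*+++++*#####
***+++++++****#%#%##########*++++++*####
**++****+++***%%#%%#%########++++++++###
*******++++++*%%%#####%%#%##**++++++++*#
*+***+++++**++**++++++*********+++++++++
--
****+***********+:            :+*#***#**
+**+**+***++++**=             =+**+*#**#
**+***+*+**+*+*=             :+*#**###**
***++***++*****:            .=*#***####*
*****+********-             -+*#+*##**#*
********+++**=             .+*#*********
++++*+**********++++=----:-=+*#*********
+*****+******##############**#**#*******
****++++++++*#%############*+*+*######
[... 797 characters left out ...]
#*:....:.  :*%#################=:::::.
###*-:....    =#################=::.....
--
%%%%%%%%%%%%%%%%%%#%##########**********
%%%%%%%%%%%#%%%%%%####%#####*++*******#*
%%%%%%%%###%######%######%#%#***++++++**
%%%#%%%%#%%%#%#%#########%%#######****++
%%%###%#%#%%##%%%#######%#+::+##########
%%##%###########%#####%#*-...:*#########
%%%###################%*-:...:**+*######
##%########%####%%####%##+....:+#######*
#######################=:+:::::-#######=
#%%####*##%%%#########%#+*-:::-#######+:
%#=:.....::-=#%#########**=::-#######+:.
%*:.......:. =#%#########*=:-#######+:::
%+:........   +#%##################+::::
#=.......:.   .:#%################*-:::.
#*-:......      =################*-.....
--
```

The fingers are off and the bar stayed put. I'll open further, check again, then retreat upwards.

>>> {"op": "send_rows", "data": {
  "deltas": [0,0,0,0,50,0,0,0,0,60,0,0,0,0,60,0,0,0,0,60]
}}

```text
t: 20.75
tool_pos: [0.424, 0.1453, 0.0745]
eef_rot: [[0.545, 0.838, 0.0], [0.838, -0.545, 0.0], [0.0, -0.0, -1.0]]
ft_force: [-0.4, -1.1, -0.2]
gripper_width: 0.599
finger_force: 0.0
```

>>> {"op": "send_rows", "data": {
  "deltas": [0,0,-5,0,60,0,0,-15,0,60,0,0,-30,0,60,0,0,-50,0,60,0,0,-80,0,60,0,0,-110,0,60,0,0,-110,0,60,0,0,-110,0,60]
}}

```text
t: 21.55
tool_pos: [0.4242, 0.1456, 0.1857]
eef_rot: [[0.545, 0.838, 0.002], [0.838, -0.545, 0.002], [0.003, 0.0, -1.0]]
ft_force: [0.2, -0.2, -0.3]
gripper_width: 0.603
finger_force: 0.0
```

```bash
python3 - <<'E'
from h import *
o=get_obs(); print(o["t"],o["tool_pos"],o["ft_force"],o["finger_force"])
a=cv2.imread("pics/s_r1.png").astype(int)
prev=None
for i in range(3):
  b=camera("side")["color"].astype(int); [camera("wrist") for _ in range(5)]
  R=(slice(215,285),slice(200,250)); print("vs r1",np.abs(b-a)[R].mean(), "vs prev",None if prev is None else np.abs(b-prev)[R].mean()); prev=b
u=np.array([.545,.8385,0]);n=np.array([.8385,-.545,0]); w=camera("wrist"); g=w["color"].max(2)
cv2.imwrite("pics/w_end.png",w["color"]); 
for d in (.08,.06,.043,.0,-.03):
  p=[proj(w,np.array([.4245,.145,.128])+d*u+k*.012*n).round(1) for k in(-1,1)]; r=int(p[0][1]); x=int(p[0][0]); print(d,p,g[r,x-14:x+6],g[r,int(p[1][0])-6:int(p[1][0])+14])
s=prev.max(2)
for r in s[246:276:2,204:244]: print(''.join(' .:-=+*#%@'[9-min(9,int(v)//22)] for v in r))
E
```

```text
21.55 [0.42419585 0.14556207 0.18566932] [ 0.22776132 -0.16734997 -0.32803327] 0.0
vs r1 1.8158095238095238 vs prev None
vs r1 1.7645714285714287 vs prev 0.9300952380952381
vs r1 1.8032380952380953 vs prev 0.9011428571428571
0.08 [array([306.7,  88.8]), array([344. ,  88.8])] [199 198 199 198 195 195 197 200 200 198 197 199 200 145 206 233 239 238
 237 238] [239 244 128 190 167 201 202 203 202 202 201 201 201 201 200 202 202 202
 202 199]
0.06 [array([307.2, 120.5]), array([343.4, 120.5])] [193 193 192 191 194 194 194 194 195 195 195 195 198 162 220 239 239 238
 238 238] [237 239 239 212 118 186 186 184 184 184 183 183 186 188 190 192 194 196
 196 197]
0.043 [array([307.6, 146.1]), array([343. , 146.1])] [103 106  56  59  59  61  59  56  57  58  57  57  64  84 216 149 240 238
 237 238] [238 240 228 203  78  68  71  60  60  69  67  61  63  61  62  61  67  66
  64  64]
0.0 [array([308.5, 205.8]), array([341.9, 205.8])] [ 91  78  78  80  83  83  84  90  86 103 117 114  49  95 122 135 137 138
 140 141] [133 135 136 129 125  56  55  70  54  50  48  86 195 190 182 180 180 184
 187 185]
-0.03 [array([309.1, 243.7]), array([341.3, 243.7])] [ 98  98 103  71  38  35  34  37  39  37  38  38  30 113 129 139 136 138
 138 139] [133 135 135 129  86  46  47  46  48  50  48  50  48  49  49  43  66 123
 202 198]
***++***********+:            :+*#***##*
+*++**+****+****=             =+*#+*****
****+++++*+++++=             :+*#***#***
***+++**+++****:            .=*#***#****
************+*-             -+*#***##***
********+++**=             .+*#*********
++++++**********++++=------=+*#*********
+************##############**#+*#*******
****++++++++*##############*+*+*########
****++**+*++*#%##%##########++++*#######
+*******++++*#%###########%#++++++*#####
****++++++***#%###%##%######*++++++*####
**++****+++***#%#%###########++++++++###
*******++++++*#%%##%%#%#####**++++++++*#
******+++++*++**++++***********++++++++*
```

The bar is still. As a final check on level, I'll track its near end in the side view against the level in-hand picture n1.

```bash
python3 - <<'E'
from h import *
s=camera("side"); a=cv2.imread("pics/s_n1.png"); u=np.array([.545,.8385,0])
up=lambda i:cv2.resize(i,None,fx=4,fy=4,interpolation=cv2.INTER_CUBIC)
A=up(a[:300,150:330]);B=up(s["color"][:300,150:330])
P0=np.array([.4249,.1448,.1030+.015]);P1=np.array([.4241,.1454,.098+.015])
d=-.17
p=proj(s,P0+d*u); e=proj(s,P1+d*u)-p; z=(proj(s,P1+d*u+[0,0,.01])-proj(s,P1+d*u))/10
x,y=int((p[0]-150)*4),int(p[1]*4)
T=A[y-56:y+56,x-64:x+64]; r=cv2.matchTemplate(B,T,cv2.TM_CCOEFF_NORMED); _,v,_,l=cv2.minMaxLoc(r)
o=(np.array(l)-[x-64,y-56])/4; print("moved",o,"expected if level",e,"px per mm up",z,"score",v)
dz=(o-e)[1]/z[1]; print("end dz mm",dz,"tilt rad",dz/170)
E
```

```text
moved [-0.25  2.25] expected if level [-0.24379607  2.04170361] px per mm up [-0.06684748 -0.42207242] score 0.9853763580322266
end dz mm -0.49350863697116265 tilt rad -0.0029029919821833097
```

Tilt comes out at about 0.003 rad, so the bar is level and still.

```bash
python3 -c "
from bench import sign_off; print(sign_off())"
```

```text
the job is handed in; nothing more can be done
None
```

I found the boom bar's balance point about 30 mm from its middle, towards the stub end, laid it over the cradle, let go and handed the job in; the bar measured still and about 0.003 rad from level just before hand-in, but the result was not shown to me.

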